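# Unbolt the proof press guard and hold its gate ajar

## Task

I need to reach the type on the proof press, but the guard's gate springs shut and its bolt sags: the tooth under the bolt's nose has dropped behind the bent-up edge of the keeper. Take the bolt's ball knob, lift it so the nose clears that edge and draw the bolt back without wrenching it against the keeper; only once it is clear, swing the gate towards you until its free edge stands about a hand's width (10 cm) open, and finish still holding the gate there, at rest, against its spring with the bolt drawn. Leave the tins and tools on the bench and press as they are.

Things in the scene. Friction and masses are not known exactly. Their poses are not given: they have to be found in the camera images.
- press: Bench proof press with a low aluminium and clear-plastic machine guard round it, 365 x 710 mm, fixed to the bench. Origin on the bench under the middle of the guard's front line (below the shut gate); x points away from the operator into the press, y along the shut gate from its free edge to its hinge, z up. The guard's posts and rails are 170 mm high; the press behind stays under 225 mm.
- gate_frame: The hinged gate in the guard's front and all it carries (bolt and knob): aluminium frame 30 mm thick, 290 mm wide, from 38 to 170 mm above the bench, clear pane. Origin on the vertical hinge axis at bench level; its y axis points along the gate from the free edge to the hinge (the direction in which the bolt is drawn), its x axis away from the operator when shut, z up. The frame's free edge lies at y = -300 mm.
- rod: The barrel bolt lying on top of the gate's top rail: steel shank 10 mm in diameter, 222 mm long, with an upright stem carrying a black ball knob, and at its nose a downturned tooth 12 x 12 mm that reaches 12 mm below the shank. Origin at the tail pivot in the barrel, 28 mm above the top rail; y axis along the shank from nose to tail, z up through the knob.
- keeper: Steel keeper on top of the latch post beside the gate's free edge: two ears 44 mm tall, 22 mm apart, open at the top, between which the nose lies; the ears stop the gate from opening while the nose is between them. Its edge next to the gate is bent up into a lip 4 mm thick. Origin on the post's top, 170 mm above the bench; axes as the press.
- knob (a point): Centre of the bolt's black ball knob, 24 mm in diameter, about 232 mm above the bench and 38 mm above the shank's axis, on a 9 mm stem. The bolt's front guide, 53 mm above the rail, stands 38 mm from it towards the nose; otherwise nothing within 50 mm of it along the bolt, and nothing beside it across the gate at its height. Grip it from above with the fingers before and behind the rail.
- bolt_nose (a point): Middle of the underside of the tooth at the bolt's nose. At the start it lies about 12 mm below the keeper's lip and 5 to 9 mm of free travel behind it.
- keeper_lip (a point): Middle of the top edge of the keeper's bent-up lip, 16 mm above the post. The tooth's underside must rise above it before the bolt can be drawn.
- gate_hinge (a point): Point on the gate's vertical hinge axis, 230 mm above the bench.
- gate_edge (a point): Top of the gate's free edge, 300 mm from the hinge axis.
- gate (a joint): Gate angle in rad: 0 shut, grows as the free edge swings towards the operator, up to 1.5. A spring shuts it (0.7 N m shut, 1.05 N m at 0.35 rad). 0.33 rad is 10 cm at the free edge. While the bolt is drawn, the gate stays shut by itself unless pulled.
- bolt (a joint): Travel of the bolt in m along the gate's rail towards the hinge: 0 to 0.004 at the start, tooth clear of the keeper and post from 0.027 on, end stop at 0.044. It rubs with about 3 N and stays where it is left.
- bolt_tilt (a joint): Rocking of the bolt about its tail in rad: -0.03 sagged (at rest, held down by a weak spring), 0 level, stop at 0.085; it grows as the knob is lifted. The knob is 125 mm and the tooth 226 mm from the tail pivot, so lifting the knob by 7 mm brings the tooth level with the lip's top and 14 mm reaches the stop; 9 to 12 mm is right, and moves the ball about 3 mm towards the hinge too. Lifting takes 5 to 8 N at the knob; the nose drops again if it is let down.
- ink_tin_a_mid (a point): Middle of a bare steel ink tin, 72 mm in diameter, 52 mm high, on the bench in front of the gate, beyond its swing to 10 cm. Leave alone.
- ink_tin_b_mid (a point): Middle of a smaller ink tin, 60 mm in diameter, 44 mm high, on the bench in front of the guard's left part. Leave alone.
- brayer_mid (a point): Middle of a hand inking roller lying on the bench, 160 mm long, 40 mm high. Leave alone.
- quoin_key_mid (a point): Middle of a T-shaped steel key lying on the press bed inside the guard, 75 mm long. Leave alone.
- composing_stick_mid (a point): Middle of a shallow steel composing tray, 240 x 52 x 19 mm, on the bench in front of the guard. Leave alone.
- ink_knife_mid (a point): Middle of an ink knife lying flat on the bench in front of the gate, 250 mm long, 14 mm high. Leave alone.
- wash_bottle_mid (a point): Middle of an upright white plastic bottle, 62 mm in diameter, 160 mm high, on the bench in front of the guard's left end. Leave alone.

How it is judged:
By the outcome, as a careful person would: the job done as asked, in the order asked, and still so for the second after the job is handed in, while the arm keeps its last pose, push and grip.
It also fails if it takes over 32 s, if anything falls off the work surface, if the arm or the gripper's body presses on something with over 40 N, if the wrist force passes 120 N, or if a joint passes its speed limit or range.

## Robot

A 7-joint arm with a two-finger parallel gripper is mounted at the origin on the work surface. World frame = base frame: x ahead of the robot, y to its left, z up, the work surface at z = 0. Lengths are in m, angles in degrees, forces in N, time in s.
With the tool pointing down it reaches from about 0.375 to 0.925 m from the base axis. Payload 3.1 kg.
Tool frame: the origin (TCP) lies on the centre line of the jaws, within the pads' length; the fingertips stand 19 mm ahead of it and the grasp point (between the pads) is the TCP; z points along the fingers, y is the line along which they close (so a half turn about z gives the same grasp; the last joint's range is limited). The gripper opens to 85 mm and grips with 20 to 120 N. Pads are 22 mm wide; open, the fingers measure 114 mm over their backs; the gripper's body (76 mm by 85 mm) begins 54 mm behind the grasp point. The pads swing forward as they close: fully open they stand 13 mm farther back than shut.
Start: joints at [60.057, 21.939, 2.515, 91.553, -1.026, 66.532, -2.859], TCP at [0.268, -0.592, 0.25] pointing down, gripper open.
Joint ranges: [-149.38, 149.38], [-23.57, 123.04], [-84.95, 90], [0, 143.3], [-89.99, 269.99], [3.08, 112.72], [-163.45, 163.45]. Speed limits (degrees/s): [159.86, 159.86, 180, 180, 180, 180, 180].

## Interface

Orientations are given as a 3x3 rotation matrix whose columns are the frame's x, y, z axes.
In Python, from bench import read_state, imaging, finish_job, nets gives the robot as it stands. The module is installed in compiled form; this text tells all that it offers.
- The arm moves only by the tool apply_moves, never from a script. Its argument "commands" is a list of rows, each a list of 5 numbers: the finger opening in m, from 0 to 0.0854, then the shift along the tool's x, y, z in m, then the turn about the tool's z in degrees. In form: [[claw, x, y, z, yaw], ...]. A call has 1 to 12 rows; each row is the pose to reach, as a shift and turn from the pose commanded when the call began, along the tool's axes at that moment; what a row does not reach only later rows make up. A row lasts 1/12 s, in which the tool goes at most 41.7 mm and 7.16 degrees, less where a joint would pass 70% of its speed; a pose out of reach is approached as far as the arm can. A call with a gripper value outside its range is refused whole. The fingers move at their own pace and stop on an object; "force" is the grip in N (left out, the last holds). Time passes only in rows, so rows that repeat a pose let the fingers close. It gives the time, the measured TCP pose, the force, the opening and the grip force at its end, in the units of the state.
- read_state(): the state, without advancing time (a new reading comes with each control period).
- imaging.get_image(name): name is "scene" or "top"; returns a dict with "pixels" (420x560x3 uint8, blue, green, red), "K" (3x3 intrinsics, pixels), "pose" (4x4, takes a point from camera to world coordinates). Camera axes: x right, y up, looking along -z (the intrinsics and any distortion apply to the point x, -y, -z); pixel columns grow to the right and rows downward; lengths in m; the calibration is good to about 2 mm. A picture is of the moment at which its call begins. There is no depth.
- finish_job(): hands the job in; it is judged then, once.
Trained networks look in a picture, given as the dict that the camera call returned (one of the last four; its "shot" number tells which), for a name from the list of things; names that differ only in an ending like _2 or _b are one class to them, and where a whole thing is asked for, a point or a joint stands for the part that bears it (a point fixed in the world has none). Each returns a list of dicts, best first, with "conf" (0 to 1); they miss things now and then, are a little off and sometimes report something else, mostly with a low value. They report only what shows in the picture. A call takes as long as a camera call.
- nets.cut_out(picture, name): "pixels" (420x560 bool, what is visible of it).
- nets.mark_of(picture, name): "centre" ([x, y, z] in m, in the coordinates of the camera as it stood for that picture, good to about 4 mm: a listed point, or the origin of a listed thing).
The state is a dict: "clock": time; "qpos": joint angles; "joint_vel": joint speeds; "joint_torque": joint torques, N m; "tcp_pos": TCP position; "tool_rot": TCP orientation; "force": force on the tool from outside, world axes, zero at the start; "ft_torque": the same for the moment, N m; "gripper_width": finger opening in m; "grasp_force": force on a finger pad.
Only numpy, scipy, OpenCV 4.12 (cv2) and the standard library are available. Lean on these libraries where they do the work, as an engineer would, in place of code of your own. Each camera call takes 0.05 s, during which the arm holds its last target. There are 200 camera calls.

## Working session

There is one attempt and no reset: what is moved stays moved. The work goes in short steps, Python scripts to look and compute and a tool call to move; the robot and the scene stay as the last step left them, time stands still between calls to the robot, and variables do not carry over. Pictures are saved under pics/ and viewed, at most 10 in all, crops included, and the job is handed in when it is done.

Besides the shell and the picture viewer there is one more tool, called after "Request:" as name(argument=value, ...), one argument or row to a line, values as JSON. apply_moves: Moves the arm, as the interface text tells. Its arguments: {"type":"object","properties":{"commands":{"type":"array"},"force":{"type":"number"}},"required":["commands"]}

```bash
mkdir -p pics
cat > h.py <<'E'
import numpy as np, cv2
from bench import read_state, imaging, finish_job, nets
def look(cam,names,save=None):
    p=imaging.get_image(cam); T=np.array(p["pose"]); out={}
    if save: cv2.imwrite("pics/"+save,p["pixels"])
    for n in names:
        r=nets.mark_of(p,n)
        out[n]=[(round(d["conf"],2),np.round((T@np.r_[d["centre"],1])[:3],4).tolist()) for d in r[:2]]
    return p,out
E
python3 - <<'E'
from h import *
for c in ("scene","top"):
    p,o=look(c,["knob","gate_hinge","gate_edge","keeper_lip","bolt_nose","press","keeper","rod"],c+"1.png")
    print(c,np.round(p["pose"],3).tolist())
    for k,v in o.items(): print(k,v)
s=read_state(); print(s["tcp_pos"],np.round(s["tool_rot"],3).tolist(),s["gripper_width"],s["clock"])
E
```

```text
scene [[0.845, -0.462, 0.27, 0.864], [0.535, 0.731, -0.423, -0.408], [-0.002, 0.502, 0.865, 1.025], [0.0, 0.0, 0.0, 1.0]]
knob [(0.95, [0.6207, -0.1285, 0.2345])]
gate_hinge [(0.52, [0.5276, -0.3799, 0.0215])]
gate_edge [(0.88, [0.6195, -0.2012, 0.1722])]
keeper_lip [(0.58, [0.6202, -0.2083, 0.1844])]
bolt_nose [(0.93, [0.6221, -0.2259, 0.1723])]
press [(0.92, [0.6099, -0.0604, -0.0008])]
keeper [(0.85, [0.6243, -0.2281, 0.173])]
rod [(0.66, [0.6054, -0.0063, 0.1987]), (0.26, [0.4955, 0.1672, 0.0242])]
top [[0.002, 0.992, -0.127, 0.395], [-1.0, 0.002, -0.0, 0.032], [-0.0, 0.127, 0.992, 1.555], [0.0, 0.0, 0.0, 1.0]]
knob [(0.7, [0.6188, -0.1257, 0.2346])]
gate_hinge [(0.73, [0.597, 0.104, 0.2291])]
gate_edge [(0.95, [0.6215, -0.2001, 0.1719])]
keeper_lip [(0.46, [0.7351, -0.1589, 0.0978])]
bolt_nose [(0.62, [0.6257, -0.2253, 0.1726])]
press []
keeper [(0.74, [0.6051, 0.0039, 0.197]), (0.55, [0.6213, -0.2196, 0.1691])]
rod [(0.8, [0.6038, 0.003, 0.1963])]
[ 0.26793907 -0.59222071  0.25028398] [[0.911, 0.412, 0.0], [0.412, -0.911, 0.0], [0.0, 0.0, -1.0]] 0.0855166324738691 0.9
```

View pics/scene1.png

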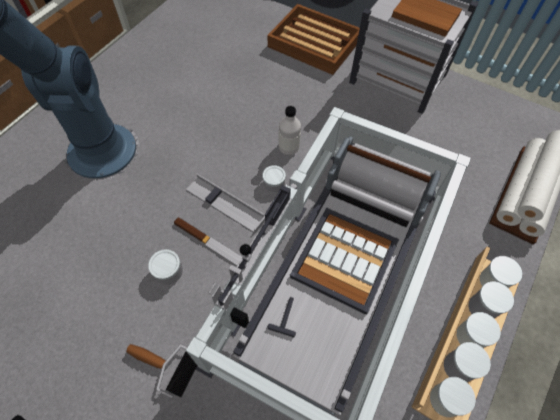

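View pics/top1.png

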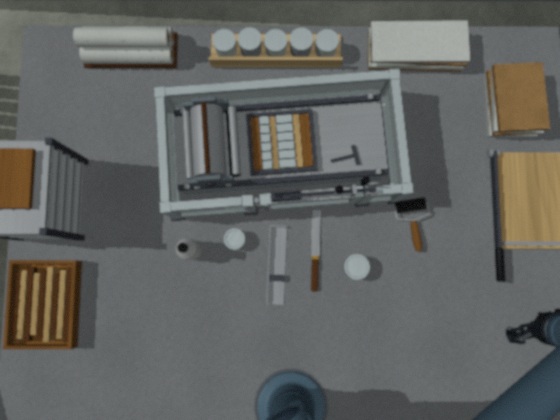

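The knob shows at (245,250) in the scene view and (340,188) in the top view. Both agree with the nets: knob at about (0.620, -0.127, 0.234), gate turned about 4.6°.

Request:
apply_moves(
  commands=[
    [0.085,0.02,-0.01,-0.035,0],
    [0.085,0.512,-0.279,-0.07,-70.3],
    [0.085,0.512,-0.279,-0.07,-70.3],
    [0.085,0.512,-0.279,-0.07,-70.3],
    [0.085,0.512,-0.279,-0.07,-70.3],
    [0.085,0.512,-0.279,-0.07,-70.3],
    [0.085,0.512,-0.279,-0.07,-70.3],
    [0.085,0.512,-0.279,-0.07,-70.3],
    [0.085,0.512,-0.279,-0.07,-70.3],
    [0.085,0.512,-0.279,-0.07,-70.3],
    [0.085,0.512,-0.279,-0.07,-70.3],
    [0.085,0.512,-0.279,-0.07,-70.3],
  ],
  force=60,
)

```text
clock: 1.9
tcp_pos: [0.5581, -0.2079, 0.3143]
tool_rot: [[-0.084, 0.996, 0.001], [0.996, 0.084, -0.0], [-0.001, 0.001, -1.0]]
force: [0.5, 0.3, 0.6]
gripper_width: 0.0849
grasp_force: 0.0
```

Run:
```python
from h import *
s=read_state(); print(s["tcp_pos"],np.round(s["tool_rot"],3).tolist(),s["clock"],np.round(s["qpos"],1))
for c in ("scene","top"):
    p,o=look(c,["knob","gate_hinge","gate_edge","bolt_nose","rod"],c+"2.png")
    for k,v in o.items(): print(k,v)
```

```text
[ 0.55807902 -0.20794097  0.31434643] [[-0.084, 0.996, 0.001], [0.996, 0.084, -0.0], [-0.001, 0.001, -1.0]] 1.9 [ 34.4  14.7 -21.4  94.2   5.6  72.1  16.8]
knob [(0.97, [0.6183, -0.125, 0.2319])]
gate_hinge []
gate_edge [(0.63, [0.6192, -0.2031, 0.1731])]
bolt_nose [(0.91, [0.6223, -0.2252, 0.1748]), (0.7, [0.6051, -0.0058, 0.1954])]
rod [(0.95, [0.6075, -0.0048, 0.1974])]
knob [(0.7, [0.6142, -0.1246, 0.2327]), (0.15, [0.6242, -0.2189, 0.1702])]
gate_hinge [(0.65, [0.4127, -0.1955, 0.0302]), (0.6, [0.5919, 0.0999, 0.231])]
gate_edge [(0.59, [0.6147, -0.06, -0.0038]), (0.57, [0.6212, -0.1996, 0.1726])]
bolt_nose [(0.76, [0.6216, -0.2238, 0.1751])]
rod [(0.55, [0.6045, 0.005, 0.1963])]
```

Request:
apply_moves(
  commands=[
    [0.085,0.077,0.065,0,0],
    [0.085,0.077,0.065,0,0],
    [0.085,0.077,0.065,0,0],
    [0.085,0.077,0.065,0,0],
    [0.085,0.077,0.065,0,0],
  ],
)

```text
clock: 2.92
tcp_pos: [0.6162, -0.1258, 0.3137]
tool_rot: [[-0.084, 0.996, -0.0], [0.996, 0.084, 0.0], [0.0, -0.0, -1.0]]
force: [0.0, -0.3, 0.9]
gripper_width: 0.0852
grasp_force: 0.0
```

Request:
apply_moves(
  commands=[
    [0.085,0,0,0.035,0],
    [0.085,0,0,0.065,0],
    [0.085,0,0,0.08,0],
    [0.085,0,0,0.081,0],
    [0.085,0,0,0.081,0],
  ],
)

```text
clock: 3.33
tcp_pos: [0.6143, -0.1299, 0.2317]
tool_rot: [[-0.078, 0.997, -0.003], [0.997, 0.078, -0.001], [-0.0, -0.003, -1.0]]
force: [-0.5, 0.3, 1.3]
gripper_width: 0.0849
grasp_force: 0.0
```

Run:
```python
from h import *
s=read_state(); print(s["tcp_pos"],s["force"])
p,o=look("scene",["knob","bolt_nose"]); print(o)
cv2.imwrite("pics/s3.png",cv2.resize(p["pixels"][180:350,170:330],None,fx=3.5,fy=3.5))
```

```text
[ 0.61428826 -0.12986058  0.23165541] [-0.45327695  0.34510395  1.34111708]
{'knob': [(0.74, [0.6177, -0.1254, 0.2329])], 'bolt_nose': [(0.71, [0.6233, -0.2225, 0.1758]), (0.44, [0.4596, -0.0752, 0.0073])]}
```

View pics/s3.png

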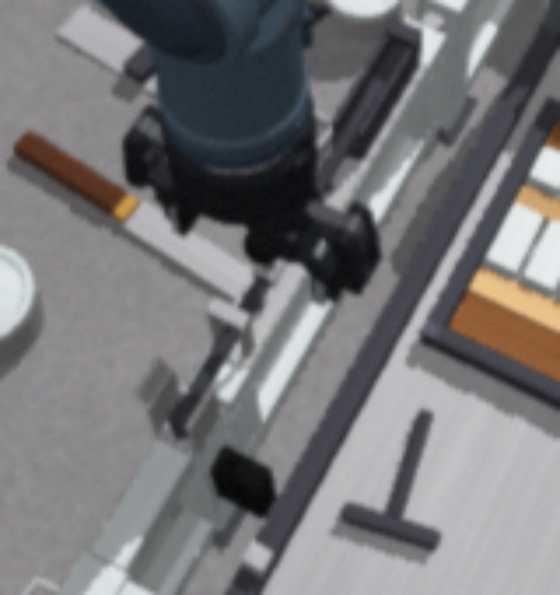

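The ball sits between the open fingers at crop pixel (262,243). The tooth lies between the keeper's ears at about (180,420). Closing.

Request:
apply_moves(
  commands=[
    [0.085,0,0,0,0],
    [0.06,0,0,0,0],
    [0.04,0,0,0,0],
    [0.03,0,0,0,0],
    [0.015,0,0,0,0],
    [0.015,0,0,0,0],
    [0.015,0,0,0,0],
    [0.015,0,0,0,0],
    [0.015,0,0,0,0],
  ],
  force=60,
)

```text
clock: 4.23
tcp_pos: [0.6159, -0.1275, 0.2331]
tool_rot: [[-0.081, 0.997, 0.0], [0.997, 0.081, -0.0], [-0.0, 0.0, -1.0]]
force: [-1.4, -0.2, 0.9]
gripper_width: 0.0206
grasp_force: 58.5
```

Request:
apply_moves(
  commands=[
    [0.015,0.0005,0,-0.002,0],
    [0.015,0.001,0,-0.004,0],
    [0.015,0.0015,0,-0.006,0],
    [0.015,0.002,0,-0.008,0],
    [0.015,0.0025,0,-0.0095,0],
    [0.015,0.003,0,-0.0105,0],
    [0.015,0.003,0,-0.0105,0],
    [0.015,0.003,0,-0.0105,0],
    [0.015,0.003,0,-0.0105,0],
  ],
)

```text
clock: 4.98
tcp_pos: [0.6151, -0.1245, 0.2428]
tool_rot: [[-0.081, 0.997, -0.001], [0.997, 0.081, 0.0], [0.0, -0.001, -1.0]]
force: [0.4, 0.2, -6.9]
gripper_width: 0.0209
grasp_force: 58.8
```

Run:
```python
from h import *
s=read_state(); print(s["tcp_pos"],s["force"],s["ft_torque"])
p,o=look("scene",["knob","bolt_nose","keeper_lip"]); print(o)
cv2.imwrite("pics/s4.png",cv2.resize(p["pixels"][200:330,180:300],None,fx=4.5,fy=4.5,interpolation=cv2.INTER_CUBIC))
p,o=look("top",["knob","bolt_nose","keeper_lip"]); print(o)
```

```text
[ 0.61506681 -0.12454928  0.24277571] [ 0.38875986  0.17234649 -6.92129575] [-0.30692067 -0.11592746 -0.01793253]
{'knob': [(0.77, [0.6169, -0.1253, 0.2417]), (0.54, [0.4589, -0.0765, 0.0063])], 'bolt_nose': [(0.93, [0.6217, -0.227, 0.1913]), (0.67, [0.7342, -0.1584, 0.0926])], 'keeper_lip': [(0.76, [0.6214, -0.2075, 0.1824]), (0.74, [0.6123, -0.0589, 0.0012])]}
{'knob': [(0.62, [0.6194, -0.124, 0.2417])], 'bolt_nose': [(0.56, [0.6168, -0.1251, 0.2413])], 'keeper_lip': []}
```

View pics/s4.png

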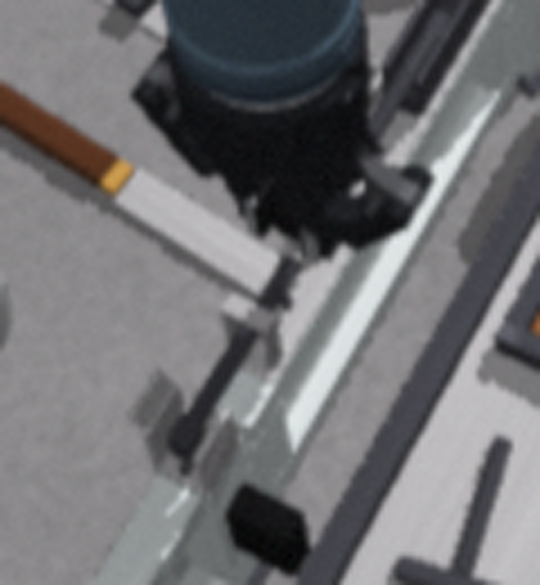

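The nose is up between the ears at crop pixel (185,440). Its height is about 0.191 m against the lip's 0.186, with a lifting force of 6.9 N. Drawing the bolt back.

Request:
apply_moves(
  commands=[
    [0.015,0.003,0,0,0],
    [0.015,0.007,0,0,0],
    [0.015,0.011,0,0,0],
    [0.015,0.015,0,0,0],
    [0.015,0.019,0,0,0],
    [0.015,0.023,0,0,0],
    [0.015,0.027,0,0,0],
    [0.015,0.031,0,0,0],
    [0.015,0.034,0,0,0],
    [0.015,0.036,0,0,0],
    [0.015,0.036,0,0,0],
    [0.015,0.036,0,0,0],
  ],
)

```text
clock: 6.38
tcp_pos: [0.6125, -0.0874, 0.2431]
tool_rot: [[-0.082, 0.997, -0.0], [0.997, 0.082, 0.002], [0.002, -0.0, -1.0]]
force: [-0.2, -0.8, -6.4]
gripper_width: 0.021
grasp_force: 58.9
```

Run:
```python
from h import *
s=read_state(); print(s["tcp_pos"],s["force"],s["ft_torque"])
p,o=look("scene",["knob","bolt_nose","keeper_lip","gate_edge"]); print(o)
cv2.imwrite("pics/s5.png",cv2.resize(p["pixels"][200:330,180:300],None,fx=4.5,fy=4.5,interpolation=cv2.INTER_CUBIC))
```

```text
[ 0.61252725 -0.08736866  0.24314779] [-0.24684315 -0.76482734 -6.38621559] [-0.41449773  0.01581458 -0.05612074]
{'knob': [(0.72, [0.6151, -0.0897, 0.2417])], 'bolt_nose': [(0.67, [0.6181, -0.1918, 0.1886])], 'keeper_lip': [(0.82, [0.6196, -0.2099, 0.1857])], 'gate_edge': [(0.59, [0.6167, -0.2033, 0.1697]), (0.32, [0.6013, 0.0992, -0.0005])]}
```

View pics/s5.png

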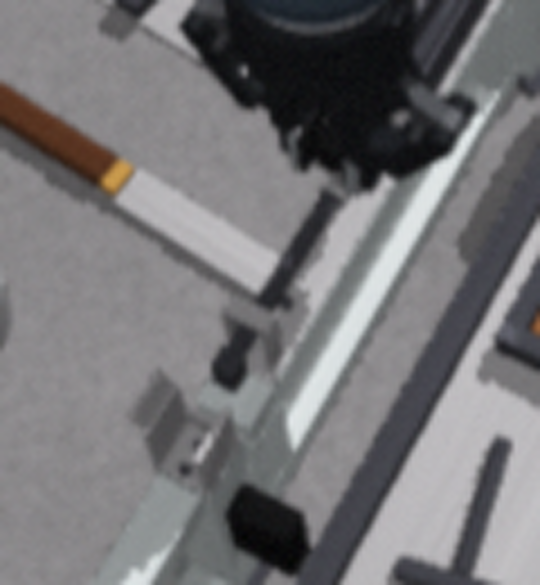

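The tooth is clear of the keeper at crop pixel (228,375), with the empty ears at (190,440). Swinging half way first, along the arc about the hinge.

Request:
apply_moves(
  commands=[
    [0.015,0,-0.0016,0,0.5],
    [0.015,0.0001,-0.005,0,1.5],
    [0.015,0.0003,-0.0098,0,3],
    [0.015,0.0006,-0.0147,0,4.5],
    [0.015,0.001,-0.0196,0,6],
    [0.015,0.0016,-0.0245,0,7.5],
    [0.015,0.0023,-0.0294,0,9],
    [0.015,0.0029,-0.0326,0,10],
    [0.015,0.0029,-0.0326,0,10],
    [0.015,0.0029,-0.0326,0,10],
  ],
)

```text
clock: 7.47
tcp_pos: [0.5805, -0.0872, 0.2439]
tool_rot: [[0.093, 0.996, 0.003], [0.996, -0.093, 0.001], [0.001, 0.002, -1.0]]
force: [5.5, 2.8, -8.6]
gripper_width: 0.0209
grasp_force: 58.9
```

Run:
```python
from h import *
s=read_state(); print(s["tcp_pos"],s["force"],s["ft_torque"])
for c in ("scene","top"):
    p,o=look(c,["knob","bolt_nose","gate_edge","gate_hinge","rod"]); print(o)
```

```text
[ 0.58047683 -0.08718292  0.24387255] [ 5.5239625   2.82925009 -8.58946993] [ 0.36057381 -1.06726312  0.01568498]
{'knob': [(0.88, [0.5875, -0.0882, 0.2424])], 'bolt_nose': [(0.91, [0.5762, -0.1904, 0.1905]), (0.72, [0.611, -0.0589, -0.0001])], 'gate_edge': [(0.85, [0.572, -0.201, 0.1698]), (0.34, [0.426, 0.0459, 0.0114])], 'gate_hinge': [], 'rod': [(0.86, [0.5961, 0.0314, 0.1991]), (0.42, [0.5276, -0.3793, 0.0199])]}
{'knob': [(0.63, [0.5843, -0.0882, 0.2417])], 'bolt_nose': [], 'gate_edge': [], 'gate_hinge': [(0.76, [0.5994, 0.1014, 0.2323])], 'rod': [(0.62, [0.5906, 0.0363, 0.199])]}
```

Request:
apply_moves(
  commands=[
    [0.015,0,-0.0016,0,0.5],
    [0.015,0.0001,-0.005,0,1.5],
    [0.015,0.0003,-0.0098,0,3],
    [0.015,0.0006,-0.0147,0,4.5],
    [0.015,0.001,-0.0196,0,6],
    [0.015,0.0016,-0.0245,0,7.5],
    [0.015,0.0021,-0.028,0,8.6],
    [0.015,0.0026,-0.031,0,9.5],
    [0.015,0.0026,-0.031,0,9.5],
    [0.015,0.0026,-0.031,0,9.5],
    [0.015,0.0026,-0.031,0,9.5],
    [0.015,0.0026,-0.031,0,9.5],
  ],
)

```text
clock: 9.07
tcp_pos: [0.5505, -0.0824, 0.2441]
tool_rot: [[0.256, 0.967, 0.004], [0.967, -0.256, 0.0], [0.001, 0.004, -1.0]]
force: [5.2, 1.6, -9.1]
gripper_width: 0.0205
grasp_force: 59.0
```

Run:
```python
from h import *
s=read_state(); print(s["tcp_pos"],s["force"],s["ft_torque"])
for c in ("scene","top","scene","top"):
    p,o=look(c,["knob","bolt_nose","gate_edge","gate_hinge","rod","gate_frame"],c+"6.png")
    for k,v in o.items(): print(k,v)
```

```text
[ 0.55052932 -0.08238727  0.24408791] [ 5.15778918  1.57715659 -9.05969302] [ 0.12047303 -1.06242427  0.10432597]
knob [(0.91, [0.5575, -0.0829, 0.2419]), (0.6, [0.733, -0.1618, 0.0925])]
bolt_nose [(0.88, [0.5309, -0.1835, 0.1919])]
gate_edge [(0.97, [0.5238, -0.1987, 0.1691])]
gate_hinge []
rod [(0.85, [0.5823, 0.0335, 0.1973]), (0.25, [0.5231, -0.1973, 0.1706])]
gate_frame [(0.65, [0.5956, 0.1002, -0.0024])]
knob []
bolt_nose []
gate_edge []
gate_hinge [(0.82, [0.5977, 0.1029, 0.233])]
rod [(0.48, [0.5811, 0.039, 0.1969]), (0.27, [0.6218, -0.2195, 0.1728])]
gate_frame [(0.6, [0.599, 0.1006, 0.0006]), (0.53, [0.4971, 0.1728, 0.0226])]
knob [(0.72, [0.5577, -0.0841, 0.2437]), (0.72, [0.4635, 0.3064, 0.0798])]
bolt_nose [(0.91, [0.5298, -0.184, 0.1903])]
gate_edge [(0.83, [0.5263, -0.1971, 0.171])]
gate_hinge []
rod []
gate_frame [(0.76, [0.6003, 0.0999, 0.0024]), (0.65, [0.4163, -0.1983, 0.0252])]
knob [(0.69, [0.5959, 0.0985, 0.2318])]
bolt_nose [(0.52, [0.5321, -0.3789, 0.0188])]
gate_edge [(0.47, [0.4151, -0.1973, 0.025])]
gate_hinge [(0.77, [0.5951, 0.0975, 0.2317]), (0.18, [0.5829, 0.041, 0.1979])]
rod [(0.43, [0.5804, 0.0418, 0.2011]), (0.38, [0.4201, 0.043, 0.0115])]
gate_frame [(0.61, [0.5959, 0.101, 0.0012]), (0.43, [0.4963, 0.177, 0.0229])]
```

View pics/scene6.png

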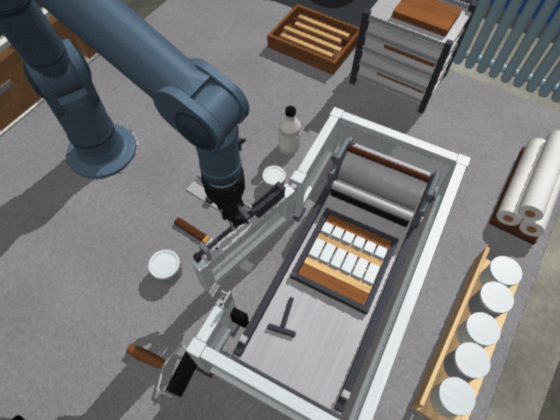

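The gate is open with its free edge at about (200,275), and the tins and tools have not moved. Measured opening is about 0.31 rad (9.4 cm), so I'm adding about 1°.

Request:
apply_moves(
  commands=[
    [0.015,0,-0.0015,0,0.4],
    [0.015,0,-0.003,0,0.8],
    [0.015,0,-0.0038,0,1.1],
    [0.015,0,-0.0038,0,1.1],
    [0.015,0,-0.0038,0,1.1],
    [0.015,0,-0.0038,0,1.1],
    [0.015,0,-0.0038,0,1.1],
    [0.015,0,-0.0038,0,1.1],
  ],
)

```text
clock: 11.13
tcp_pos: [0.547, -0.0815, 0.2441]
tool_rot: [[0.275, 0.961, 0.004], [0.961, -0.275, 0.0], [0.001, 0.004, -1.0]]
force: [6.0, 1.6, -8.0]
gripper_width: 0.0208
grasp_force: 59.0
```

Run:
```python
from h import *
s=read_state(); print(s["tcp_pos"],s["force"],s["joint_vel"])
for c in ("scene",)*4:
    p,o=look(c,["knob","bolt_nose","gate_edge"]); print(o)
```

```text
[ 0.54702537 -0.08151461  0.2441317 ] [ 5.96534765  1.57179925 -8.00110718] [ 0.09326587 -0.01333171  0.03561458 -0.06353202 -0.00800935 -0.04284671
  0.06153622]
{'knob': [(0.71, [0.5561, -0.0813, 0.2432])], 'bolt_nose': [(0.58, [0.525, -0.1806, 0.1923])], 'gate_edge': [(0.56, [0.5181, -0.1902, 0.1719]), (0.37, [0.5249, -0.3822, 0.0225])]}
{'knob': [(0.68, [0.5519, -0.0816, 0.2418])], 'bolt_nose': [(0.69, [0.5248, -0.1832, 0.1932])], 'gate_edge': [(0.38, [0.5217, -0.1828, 0.1931])]}
{'knob': [(0.53, [0.5519, -0.0831, 0.2417])], 'bolt_nose': [(0.88, [0.5278, -0.1822, 0.1923]), (0.3, [0.5254, -0.3793, 0.0218])], 'gate_edge': [(0.92, [0.5184, -0.1958, 0.1718])]}
{'knob': [(0.61, [0.5531, -0.0829, 0.2399])], 'bolt_nose': [(0.91, [0.5242, -0.1836, 0.1927])], 'gate_edge': [(0.66, [0.516, -0.197, 0.1726])]}
```

```bash
python3 -c "from bench import finish_job; print(finish_job())"
```

```text
the job is handed in; nothing more can be done
None
```

The bolt was lifted clear of the lip and drawn back, and the gate was swung to about 0.33 rad (10 cm at its free edge); I handed the job in with the arm still holding it there.

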